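Unstack the slide cases into their trays

TASK

Four microscope-slide cases have been piled crosswise, two on two, on the round black mat. Take the pile apart and put each case into the shallow tray of its own colour, lying flat on the tray floor inside the rim, lid up. Keep every case roughly level throughout, and leave the amber jar and the glass beaker where they stand.

Things in the scene. Friction and masses are not known exactly. Their poses are not given: they have to be found in the camera images.
- red_case: red closed plastic slide case, loose box 100 x 34 x 28 mm (x, y, z), 50 to 100 g, small white label on the lid. Origin: centre of its underside; x along its length, z up out of the lid. Starts in the lower layer, on a fixed round black mat 170 mm across and 5 mm thick; two parallel cases 72 mm apart between centres (38 mm free between them).
- yellow_case: yellow closed plastic slide case, loose box 100 x 34 x 28 mm (x, y, z), 50 to 100 g, small white label on the lid. Origin: centre of its underside; x along its length, z up out of the lid. Starts in the lower layer, on a fixed round black mat 170 mm across and 5 mm thick; two parallel cases 72 mm apart between centres (38 mm free between them).
- blue_case: blue closed plastic slide case, loose box 100 x 34 x 28 mm (x, y, z), 50 to 100 g, small white label on the lid. Origin: centre of its underside; x along its length, z up out of the lid. Starts in the upper layer, across both lower cases, beside another 72 mm away between centres; pile 56 mm high plus the 5 mm mat.
- green_case: green closed plastic slide case, loose box 100 x 34 x 28 mm (x, y, z), 50 to 100 g, small white label on the lid. Origin: centre of its underside; x along its length, z up out of the lid. Starts in the upper layer, across both lower cases, beside another 72 mm away between centres; pile 56 mm high plus the 5 mm mat.
- red_tray: red shallow tray with a bare aluminium rim, fixed to the bench, 132 x 64 mm outside (x, y), inside 126 x 58 mm; floor 3 mm above the bench, rim top 7 mm above the bench. Origin: centre of its underside, on the bench (z = 0); x along its length. Either way round will do for the case. Its place and yaw vary.
- yellow_tray: yellow shallow tray with a bare aluminium rim, fixed to the bench, 132 x 64 mm outside (x, y), inside 126 x 58 mm; floor 3 mm above the bench, rim top 7 mm above the bench. Origin: centre of its underside, on the bench (z = 0); x along its length. Either way round will do for the case. Its place and yaw vary.
- blue_tray: blue shallow tray with a bare aluminium rim, fixed to the bench, 132 x 64 mm outside (x, y), inside 126 x 58 mm; floor 3 mm above the bench, rim top 7 mm above the bench. Origin: centre of its underside, on the bench (z = 0); x along its length. Either way round will do for the case. Its place and yaw vary.
- green_tray: green shallow tray with a bare aluminium rim, fixed to the bench, 132 x 64 mm outside (x, y), inside 126 x 58 mm; floor 3 mm above the bench, rim top 7 mm above the bench. Origin: centre of its underside, on the bench (z = 0); x along its length. Either way round will do for the case. Its place and yaw vary.
- jar: amber glass jar with a black cap, 56 mm across, 75 mm high, standing loose on the bench; bystander. Origin: centre of its underside.
- beaker: clear glass beaker, 64 mm across the rim, 70 mm high, standing loose on the bench; bystander. Origin: centre of its underside.

How it is judged:
At the end, for the whole second after the job is handed in: Each case at rest, lid up, level within 0.05 rad, on the floor of the tray of its colour (underside within 2.5 mm), centre within 16 mm along and 14.5 mm across, turned under 0.3 rad from the tray, either way round; jar and beaker upright, within 20 mm of their start (x of red_case in the frame of red_tray between -0.016 and 0.016 m and y of red_case in the frame of red_tray between -0.0145 and 0.0145 m and z of red_case in the frame of red_tray below 0.0055 m and angle between the x axis of red_case and the x axis of red_tray, either way round below 0.3 rad and angle between each of red_case, yellow_case, blue_case, green_case's own z axis and vertical below 0.05 rad and linear speed of each of red_case, yellow_case, blue_case, green_case below 0.01 m/s and angular speed of each of red_case, yellow_case, blue_case, green_case below 0.1 rad/s and x of yellow_case in the frame of yellow_tray between -0.016 and 0.016 m and y of yellow_case in the frame of yellow_tray between -0.0145 and 0.0145 m and z of yellow_case in the frame of yellow_tray below 0.0055 m and angle between the x axis of yellow_case and the x axis of yellow_tray, either way round below 0.3 rad and x of blue_case in the frame of blue_tray between -0.016 and 0.016 m and y of blue_case in the frame of blue_tray between -0.0145 and 0.0145 m and z of blue_case in the frame of blue_tray below 0.0055 m and angle between the x axis of blue_case and the x axis of blue_tray, either way round below 0.3 rad and x of green_case in the frame of green_tray between -0.016 and 0.016 m and y of green_case in the frame of green_tray between -0.0145 and 0.0145 m and z of green_case in the frame of green_tray below 0.0055 m and angle between the x axis of green_case and the x axis of green_tray, either way round below 0.3 rad and distance of each of jar, beaker from where it was at the start of the episode below 0.02 m and angle between each of jar, beaker's own z axis and vertical below 0.15 rad); the robot touches nothing.
It fails at once if a case is tipped more than about 35 degrees (angle between any of red_case, yellow_case, blue_case, green_case's own z axis and vertical above 0.6 rad).
It fails at once if the jar is pushed away (over 20 mm) or knocked over (distance of jar from where it was at the start of the episode above 0.02 m or angle between jar's own z axis and vertical above 0.3 rad).
It fails at once if the beaker is pushed away (over 20 mm) or knocked over (distance of beaker from where it was at the start of the episode above 0.02 m or angle between beaker's own z axis and vertical above 0.3 rad).
It also fails if it takes over 112 s, if anything falls off the work surface, if the arm or the gripper's body presses on something with over 40 N, if the wrist force passes 120 N, or if a joint passes its speed limit or range.

ROBOT

A 6-joint arm with a two-finger parallel gripper is mounted at the origin on the work surface. World frame = base frame: x ahead of the robot, y to its left, z up, the work surface at z = 0. Lengths are in m, angles in rad, forces in N, time in s.
With the tool pointing down it reaches from about 0.325 to 0.9 m from the base axis. Payload 6.1 kg.
Tool frame: the origin (TCP) lies on the front face of the gripper's body, between the roots of the fingers; the fingertips stand 70 mm ahead of it and the grasp point (between the pads) lies 51 mm ahead of it; z points along the fingers, y is the line along which they close (so a half turn about z gives the same grasp; the last joint's range is limited). The gripper opens to 87 mm and grips with 3 to 60 N. Pads are 19 mm wide; open, the fingers measure 117 mm over their backs; the gripper's body (75 mm by 190 mm) begins 51 mm behind the grasp point.
Start: joints at [-1.29, 0.22, 1.526, -0, 1.395, -0.126], TCP at [0.247, -0.574, 0.292] pointing down, gripper open.
Joint ranges: [-2.98, 2.98], [-0.91, 2.08], [0.09, 2.57], [-1.24, 4.39], [0.2, 2.65], [-2.68, 2.68]. Speed limits (rad/s): [2.57, 2.57, 3.01, 3.14, 3.14, 3.14].

INTERFACE

Orientations are given as a unit quaternion [x, y, z, w].
In Python, from bench import get_obs, imaging, order gives the robot as it stands.
- The arm moves only by the shell command python3 -m inch 'ROWS' [OPENING] [FORCE]. ROWS is JSON, a list of rows, each a list of 2 entries, a list of its own where there are three numbers: the shift along the tool's x, y, z in cm, then the turn, a rotation vector about the tool's x, y, z in rad. A call has 1 to 5 rows; each row shifts and turns the commanded pose from where the row before left it, along the tool's axes as they then stand; what a row does not reach is not made up. A row lasts 1/10 s, in which the tool goes at most 50 mm and 8.59 degrees, less where a joint would pass 70% of its speed; a pose out of reach is approached as far as the arm can. A call is refused whole if a number of a shift passes 5 or a number of a turn 0.15, either way. A call with a gripper value outside its range is refused whole. OPENING is the opening, from 0 (shut) to 1 (fully open), set as the call begins (- or left out, the last holds). The fingers move at their own pace and stop on an object; FORCE is the grip in N (left out, the last holds). Time passes only in rows, so rows that do not move let the fingers close. It gives the time, the measured TCP pose, the force, the opening and the grip force at its end, in the units of the state.
- get_obs(): the state, without advancing time (a new reading comes with each control period).
- imaging.capture(name): name is "side" or "top" or "wrist"; returns a dict with "image" (480x640x3 uint8, red, green, blue), "depth" (480x640 float32, m along the optical axis (not along the pixel's ray), 0 where there is no reading), "mtx" (3x3 intrinsics, pixels), "xyz" and "attitude" of the camera in the world; the wrist camera has in their place "tool_from_camera" (4x4, takes a point from camera to tool coordinates, whose origin is the TCP and whose axes are the flange's). Camera axes: x right, y down, z forward; pixel columns grow to the right and rows downward; lengths in m; the calibration is good to about 2 mm. A picture is of the moment at which its call begins: read the wrist's pose just before it.
- order.sign_off(): hands the job in; it is judged then, once.
The state is a dict: "clock": time; "q": joint angles; "joint_vel": joint speeds; "effort": joint torques, N m; "eef_pos": TCP position; "ee_rot": TCP orientation; "ft_force": force on the tool from outside, world axes, zero at the start; "ft_torque": the same for the moment, N m; "opening": finger opening in m; "grip_force": force on a finger pad.
Only numpy, scipy, OpenCV 4.12 (cv2) and the standard library are available. Lean on these libraries where they do the work, as an engineer would, in place of code of your own. Each camera call takes 0.05 s, during which the arm holds its last target. There are 200 camera calls.

## Working session

There is one attempt and no reset: what is moved stays moved. The work goes in short steps, Python scripts to look and compute and a shell command to move; the robot and the scene stay as the last step left them, time stands still between calls to the robot, and variables do not carry over. Pictures are saved under pics/ and viewed, at most 14 in all, crops included, and the job is handed in when it is done.

```bash
mkdir -p pics; ls; python3 - <<'E'
from bench import get_obs, imaging
import cv2,numpy as np
o=get_obs(); print({k:np.round(v,3).tolist() for k,v in o.items()})
for n in("top","side"):
    c=imaging.capture(n); np.savez(""+n+".npz",**c)
    cv2.imwrite(f"pics/{n}0.png",c["image"][...,::-1]); print(n,c["mtx"].tolist(),c["xyz"],c["attitude"])
E
```

```text
pics
{'clock': 0.0, 'q': [-1.29, 0.221, 1.528, -0.0, 1.395, -0.126], 'joint_vel': [0.0, -0.0, 0.001, 0.001, 0.0, 0.0], 'effort': [-0.001, -49.462, -38.738, 0.07, 0.057, -0.0], 'eef_pos': [0.247, -0.574, 0.291], 'ee_rot': [0.979, 0.202, -0.0, -0.001], 'ft_force': [-0.133, -0.128, 0.022], 'ft_torque': [-0.058, 0.033, -0.01], 'grip_force': 0.0, 'opening': 0.087}
top [[532.3095679999306, 0.0, 319.5338973561709], [0.0, 532.3095679999306, 239.45656757550603], [0.0, 0.0, 1.0]] [0.44763377 0.05499    1.12605851] [-0.70130743  0.71027962 -0.0370459   0.04794116]
side [[488.7218826579034, 0.0, 319.6829377854261], [0.0, 488.7218826579034, 239.00270546446643], [0.0, 0.0, 1.0]] [0.12670476 0.80727846 0.60413512] [-0.2329572   0.84185859 -0.47142931  0.12148849]
```

View pics/top0.png

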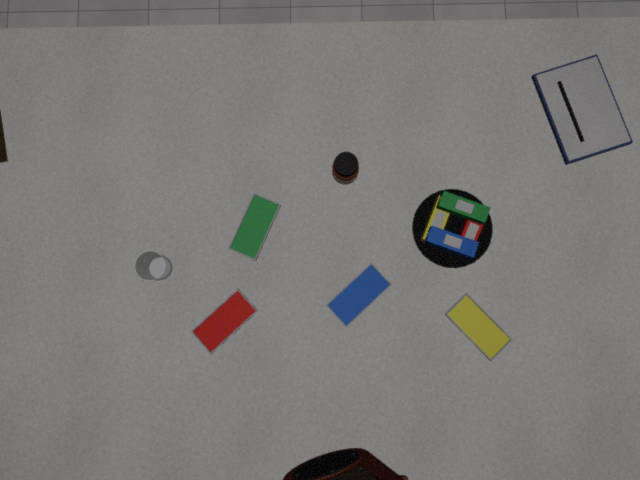

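View pics/side0.png

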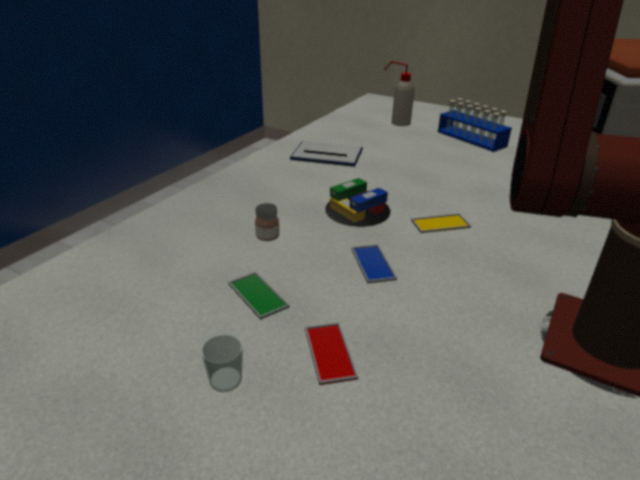

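```bash
cat > h.py <<'E'
import cv2, numpy as np
from scipy.spatial.transform import Rotation as R
from bench import get_obs, imaging
HUE={"red":(174,6),"yellow":(22,36),"green":(45,85),"blue":(100,125)}
def cloud(c,zplane=None):
    """world point of each pixel, from depth or by ray onto plane z"""
    v,u=np.mgrid[:480,:640]; K=c["mtx"]
    d=np.dstack([(u-K[0,2])/K[0,0],(v-K[1,2])/K[1,1],np.ones_like(u,float)])
    w=d@R.from_quat(c["attitude"]).as_matrix().T
    s=c["depth"] if zplane is None else (zplane-c["xyz"][2])/w[...,2]
    return c["xyz"]+w*s[...,None]
def mask(c,col):
    h=cv2.cvtColor(c["image"],cv2.COLOR_RGB2HSV); a,b=HUE[col]; H=h[...,0]
    m=((H>=a)|(H<=b)) if a>b else ((H>=a)&(H<=b))
    return m&(h[...,1]>110)&(h[...,2]>50)
def rect(c,col,zplane,zlo,zhi):
    """largest blob of the colour with depth height in zlo..zhi: centre, long-axis yaw, sizes"""
    z=cloud(c)[...,2]; m=(mask(c,col)&(z>zlo)&(z<zhi)).astype(np.uint8)
    cs=cv2.findContours(m,cv2.RETR_EXTERNAL,cv2.CHAIN_APPROX_NONE)[0]
    k=max(cs,key=cv2.contourArea)[:,0]; p=cloud(c,zplane)[k[:,1],k[:,0],:2]
    (x,y),(w,h),a=cv2.minAreaRect((p*1000).astype(np.float32))
    if h>w: w,h,a=h,w,a+90
    return x/1000,y/1000,np.radians((a+90)%180-90),w,h,np.median(z[k[:,1],k[:,0]])
def plan(x,y,zg,yaw):
    """shift (cm, present tool axes) and then turn about tool z, so the grasp point is at x,y,zg,
    tool x along yaw (mod pi; case long axis)"""
    o=get_obs(); T=R.from_quat(o["ee_rot"]); M=T.as_matrix()
    s=M.T@(np.array([x,y,zg+.051])-o["eef_pos"])*100
    now=np.arctan2(M[1,0],M[0,0]); t=-(yaw-now); t=(t+np.pi/2)%np.pi-np.pi/2
    print("shift cm",s.round(2),"turn z",t.round(3),"alt",(t-np.sign(t)*np.pi).round(3),"q6",o["q"][5].round(2),"tilt",M[:,2].round(3))
E
python3 - <<'E'
from h import *
c=dict(np.load("top.npz")); P={}
for n in HUE:
    print(n,"tray",np.round(rect(c,n,.003,-.01,.012),3))
for n in("blue","green"):
    r=rect(c,n,.061,.052,.075); print(n,"case",np.round(r,3)); plan(r[0],r[1],.053,r[2])
for n in("red","yellow"): print(n,np.round(rect(c,n,.033,.022,.045),3))
E
```

```text
red tray [ 4.15000e-01  2.74000e-01 -8.38000e-01  1.25259e+02  5.71030e+01
  4.00000e-03]
yellow tray [ 3.97000e-01 -2.56000e-01  7.57000e-01  1.24124e+02  5.63370e+01
  3.00000e-03]
green tray [ 6.14000e-01  2.11000e-01 -4.26000e-01  1.23784e+02  5.53340e+01
  4.00000e-03]
blue tray [ 4.66000e-01 -8.00000e-03 -8.36000e-01  1.24908e+02  5.66930e+01
  3.00000e-03]
blue case [ 5.69000e-01 -1.95000e-01  1.21200e+00  1.00346e+02  3.46720e+01
  6.00000e-02]
shift cm [ 44.55 -22.01  18.77] turn z -0.805 alt 2.336 q6 -0.13 tilt [-0.     0.002 -1.   ]
green case [ 6.40000e-01 -2.22000e-01  1.20300e+00  1.00006e+02  3.39280e+01
  6.10000e-02]
shift cm [ 49.99 -16.72  18.77] turn z -0.796 alt 2.346 q6 -0.13 tilt [-0.     0.002 -1.   ]
red [ 5.9700e-01 -2.4300e-01  1.2060e+00  3.6626e+01  3.6582e+01  3.3000e-02]
yellow [ 6.1800e-01 -1.7400e-01 -3.9200e-01  1.0070e+02  3.5343e+01  3.3000e-02]
```

```bash
python3 -m inch '[[[3,-1.5,0.5],[0,0,0]],[[3,-1.5,0.5],[0,0,0]],[[3,-1.5,0.5],[0,0,0]],[[3,-1.5,0.5],[0,0,0]],[[3,-1.5,0.5],[0,0,0]]]' 0.69 15 >/dev/null
python3 -m inch '[[[3,-1.5,0.5],[0,0,0]],[[3,-1.5,0.5],[0,0,0]],[[3,-1.5,0.5],[0,0,0]],[[3,-1.5,0.5],[0,0,0]],[[3,-1.5,0.5],[0,0,0]]]' >/dev/null
python3 -m inch '[[[3,-1.5,0.5],[0,0,0]],[[3,-1.5,0.5],[0,0,0]],[[3,-1.5,0.5],[0,0,0]],[[3,-1.5,0.5],[0,0,0]],[[2.5,-1,0.5],[0,0,0]]]' >/dev/null
python3 -m inch '[[[0,0,0],[0,0,-0.14]],[[0,0,0],[0,0,-0.14]],[[0,0,0],[0,0,-0.14]],[[0,0,0],[0,0,-0.14]],[[0,0,0],[0,0,-0.14]]]' >/dev/null
python3 -m inch '[[[0,0,0],[0,0,-0.105]],[[0,0,0],[0,0,0]],[[0,0,0],[0,0,0]]]'
python3 -c "
from h import *
plan(.569,-.195,.053,1.212)"
```

```text
clock: 2.4
eef_pos: [0.5687, -0.1958, 0.2169]
ee_rot: [0.823, 0.568, -0.0, -0.0]
ft_force: [0.4, -0.2, -0.9]
opening: 0.0604
grip_force: 0.0
shift cm [ 0.08  0.   11.29] turn z -0.003 alt 3.138 q6 -0.1 tilt [-0.001  0.    -1.   ]
```

```bash
python3 -m inch '[[[0.1,0,3],[0,0,0]],[[0,0,3],[0,0,0]],[[0,0,3],[0,0,0]],[[0,0,1.5],[0,0,0]],[[0,0,0.8],[0,0,0]]]' 
python3 -m inch '[[[0,0,0],[0,0,0]],[[0,0,0],[0,0,0]],[[0,0,0],[0,0,0]],[[0,0,0],[0,0,0]],[[0,0,0],[0,0,0]]]' 0.2 15
python3 -m inch '[[[0,0,0],[0,0,0]],[[0,0,-1],[0,0,0]],[[0,0,-2],[0,0,0]],[[0,0,-3],[0,0,0]],[[0,0,-4],[0,0,0]]]'
python3 -c "
from h import *
plan(.466,-.008,.15,-.836)"
```

```text
clock: 2.9
eef_pos: [0.5684, -0.1945, 0.1024]
ee_rot: [0.822, 0.569, -0.001, -0.001]
ft_force: [-0.7, 1.1, 0.9]
opening: 0.0601
grip_force: 0.0
clock: 3.4
eef_pos: [0.57, -0.1953, 0.1056]
ee_rot: [0.822, 0.569, 0.001, 0.001]
ft_force: [0.1, 0.6, 3.0]
opening: 0.0338
grip_force: 15.0
clock: 3.9
eef_pos: [0.5678, -0.1942, 0.2034]
ee_rot: [0.822, 0.569, -0.001, -0.002]
ft_force: [0.2, -0.2, 0.2]
opening: 0.0338
grip_force: 15.0
shift cm [ 13.86 -16.07   0.32] turn z -1.094 alt 2.048 q6 -0.1 tilt [-0.004  0.002 -1.   ]
```

```bash
python3 -m inch '[[[2,-2.3,0],[0,0,0]],[[2,-2.3,0],[0,0,0]],[[2,-2.3,0],[0,0,0]],[[2,-2.3,0],[0,0,0]],[[2,-2.3,0],[0,0,0]]]' >/dev/null
python3 -m inch '[[[2,-2.3,0],[0,0,0]],[[1.9,-2.3,0],[0,0,0]],[[0,0,0],[0,0,-0.1]],[[0,0,0],[0,0,-0.13]],[[0,0,0],[0,0,-0.13]]]' >/dev/null
python3 -m inch '[[[0,0,0],[0,0,-0.13]],[[0,0,0],[0,0,-0.13]],[[0,0,0],[0,0,-0.13]],[[0,0,0],[0,0,-0.13]],[[0,0,0],[0,0,-0.13]]]' >/dev/null
python3 -m inch '[[[0,0,0],[0,0,-0.08]],[[0,0,0],[0,0,0]],[[0,0,0],[0,0,0]]]'
python3 -c "
from h import *
plan(.466,-.008,.0255,-.836)"
```

```text
clock: 5.7
eef_pos: [0.4673, -0.0082, 0.2044]
ee_rot: [0.409, 0.913, 0.0, 0.0]
ft_force: [0.1, 0.2, -0.8]
opening: 0.0341
grip_force: 15.0
shift cm [ 0.1  -0.08 12.79] turn z -0.006 alt 3.136 q6 -0.92 tilt [ 0.  0. -1.]
```

```bash
python3 -m inch '[[[0.1,-0.1,3],[0,0,0]],[[0,0,4],[0,0,0]],[[0,0,3],[0,0,0]],[[0,0,1.5],[0,0,0]],[[0,0,0.8],[0,0,0]]]' 
python3 -m inch '[[[0,0,0.2],[0,0,0]],[[0,0,0.2],[0,0,0]],[[0,0,0.2],[0,0,0]],[[0,0,0],[0,0,0]]]'
```

```text
clock: 6.2
eef_pos: [0.4647, -0.0079, 0.0795]
ee_rot: [0.408, 0.913, -0.0, -0.002]
ft_force: [-0.6, -0.1, -0.9]
opening: 0.0339
grip_force: 15.0
clock: 6.6
eef_pos: [0.4665, -0.0083, 0.0759]
ee_rot: [0.408, 0.913, 0.0, 0.001]
ft_force: [0.2, -0.6, -1.0]
opening: 0.0337
grip_force: 15.0
```

```bash
python3 -m inch '[[[0,0,0.15],[0,0,0]],[[0,0,0],[0,0,0]],[[0,0,0],[0,0,0]]]'
python3 -m inch '[[[0,0,0],[0,0,0]],[[0,0,0],[0,0,0]],[[0,0,0],[0,0,0]],[[0,0,0],[0,0,0]]]' 0.69
python3 -m inch '[[[0,0,-2],[0,0,0]],[[0,0,-3],[0,0,0]],[[0,0,-4],[0,0,0]],[[0,0,-4],[0,0,0]],[[0,0,0],[0,0,0]]]'
python3 -c "
from h import *
plan(.640,-.222,.12,1.203)"
```

```text
clock: 6.9
eef_pos: [0.4667, -0.0083, 0.0753]
ee_rot: [0.408, 0.913, 0.0, 0.001]
ft_force: [-3.6, -0.3, 9.3]
opening: 0.0342
grip_force: 15.0
clock: 7.3
eef_pos: [0.4653, -0.0095, 0.0745]
ee_rot: [0.407, 0.913, -0.002, -0.0]
ft_force: [-8.4, -8.1, 11.2]
opening: 0.0412
grip_force: 15.0
clock: 7.8
eef_pos: [0.4697, -0.0088, 0.2102]
ee_rot: [0.408, 0.913, 0.001, 0.006]
ft_force: [1.1, -0.2, 0.8]
opening: 0.0599
grip_force: 0.0
shift cm [-27.21  -1.59   4.17] turn z 1.099 alt -2.043 q6 -0.92 tilt [ 0.012 -0.002 -1.   ]
```

```bash
python3 -m inch '[[[-3,-0.2,0],[0,0,0]],[[-3,-0.2,0],[0,0,0]],[[-3,-0.2,0],[0,0,0]],[[-3,-0.2,0],[0,0,0]],[[-3,-0.2,0],[0,0,0]]]' >/dev/null
python3 -m inch '[[[-3,-0.2,0],[0,0,0]],[[-3,-0.2,0],[0,0,0]],[[-3,-0.2,0],[0,0,0]],[[-3,0,0],[0,0,0]],[[0,0,0],[0,0,0.13]]]' >/dev/null
python3 -m inch '[[[0,0,0],[0,0,0.13]],[[0,0,0],[0,0,0.13]],[[0,0,0],[0,0,0.13]],[[0,0,0],[0,0,0.13]],[[0,0,0],[0,0,0.13]]]' >/dev/null
python3 -m inch '[[[0,0,0],[0,0,0.13]],[[0,0,0],[0,0,0.13]],[[0,0,0],[0,0,0.06]],[[0,0,0],[0,0,0]],[[0,0,0],[0,0,0]]]'
python3 - <<'E'
from h import *
plan(.640,-.222,.053,1.203)
c=imaging.capture("top"); cv2.imwrite("pics/t1.png",c["image"][...,::-1])
try: print(np.round(rect(c,"blue",.031,.02,.045),4))
except Exception as e: print(e)
E
```

```text
clock: 9.8
eef_pos: [0.6342, -0.2198, 0.2032]
ee_rot: [0.824, 0.566, -0.0, -0.0]
ft_force: [-0.2, 0.1, -0.4]
opening: 0.0604
grip_force: 0.0
shift cm [0.   0.63 9.92] turn z 0.001 alt -3.141 q6 -0.08 tilt [-0.  0. -1.]
[ 4.69500e-01 -8.10000e-03 -8.44300e-01  9.98827e+01  3.44649e+01
  3.05000e-02]
```

View pics/t1.png

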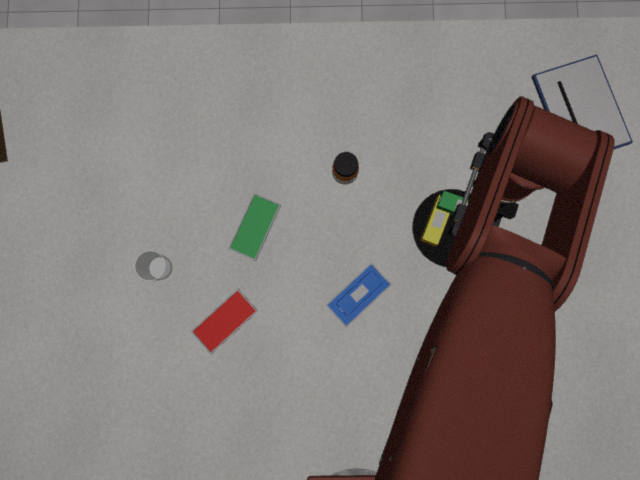

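Blue lies centred in its tray (359,294), lid up; green is still at (455,203) under the gripper. Picking green.

```bash
python3 -m inch '[[[0,0.5,2],[0,0,0]],[[0,0,3],[0,0,0]],[[0,0,3],[0,0,0]],[[0,0,1.4],[0,0,0]],[[0,0,0.5],[0,0,0]]]' 
python3 -m inch '[[[0,0,0],[0,0,0]],[[0,0,0],[0,0,0]],[[0,0,0],[0,0,0]],[[0,0,0],[0,0,0]],[[0,0,0],[0,0,0]]]' 0.2 15
python3 -m inch '[[[0,0,0],[0,0,0]],[[0,0,-1],[0,0,0]],[[0,0,-2],[0,0,0]],[[0,0,-4],[0,0,0]],[[0,0,-4],[0,0,0]]]'
python3 -c "
from h import *
plan(.614,.211,.18,-.426)"
```

```text
clock: 10.35
eef_pos: [0.6378, -0.2211, 0.1024]
ee_rot: [0.825, 0.566, -0.001, -0.002]
ft_force: [-0.3, 0.2, -0.9]
opening: 0.0598
grip_force: 0.0
clock: 10.85
eef_pos: [0.6397, -0.222, 0.1062]
ee_rot: [0.825, 0.565, 0.001, 0.001]
ft_force: [-0.3, -0.0, 3.9]
opening: 0.0343
grip_force: 15.0
clock: 11.35
eef_pos: [0.6379, -0.2212, 0.2146]
ee_rot: [0.825, 0.565, -0.001, -0.002]
ft_force: [-0.0, -1.4, 0.6]
opening: 0.034
grip_force: 15.0
shift cm [ 39.45 -17.82  -1.56] turn z -1.514 alt 1.628 q6 -0.08 tilt [-0.003  0.002 -1.   ]
```

```bash
python3 -m inch '[[[2.6,-1.2,-0.3],[0,0,0]],[[2.6,-1.2,-0.3],[0,0,0]],[[2.6,-1.2,-0.3],[0,0,0]],[[2.6,-1.2,-0.3],[0,0,0]],[[2.6,-1.2,-0.3],[0,0,0]]]' >/dev/null
python3 -m inch '[[[2.6,-1.2,0],[0,0,0]],[[2.6,-1.2,0],[0,0,0]],[[2.6,-1.2,0],[0,0,0]],[[2.6,-1.2,0],[0,0,0]],[[2.6,-1.2,0],[0,0,0]]]' >/dev/null
python3 -m inch '[[[2.6,-1.2,0],[0,0,0]],[[2.6,-1.2,0],[0,0,0]],[[2.6,-1.2,0],[0,0,0]],[[2.6,-1.2,0],[0,0,0]],[[2.6,-1.0,0],[0,0,0]]]' >/dev/null
python3 -m inch '[[[0,0,0],[0,0,-0.13]],[[0,0,0],[0,0,-0.13]],[[0,0,0],[0,0,-0.13]],[[0,0,0],[0,0,-0.13]],[[0,0,0],[0,0,-0.13]]]' >/dev/null
python3 -m inch '[[[0,0,0],[0,0,-0.13]],[[0,0,0],[0,0,-0.13]],[[0,0,0],[0,0,-0.13]],[[0,0,0],[0,0,-0.13]],[[0,0,0],[0,0,-0.13]]]' >/dev/null
python3 -m inch '[[[0,0,0],[0,0,-0.11]],[[0,0,0],[0,0,-0.1]],[[0,0,0],[0,0,0]],[[0,0,0],[0,0,0]]]'
python3 -c "
from h import *
plan(.614,.211,.0255,-.426)"
```

```text
clock: 14.25
eef_pos: [0.6134, 0.2063, 0.2297]
ee_rot: [0.215, 0.977, -0.0, -0.0]
ft_force: [-0.0, 0.5, -0.7]
opening: 0.0338
grip_force: 15.0
shift cm [ 0.14  0.46 15.32] turn z -0.006 alt 3.135 q6 -0.94 tilt [-0. -0. -1.]
```

```bash
python3 -m inch '[[[0.1,0.5,3],[0,0,0]],[[0,0,4],[0,0,0]],[[0,0,4],[0,0,0]],[[0,0,3],[0,0,0]],[[0,0,1],[0,0,0]]]' >/dev/null
python3 -m inch '[[[0,0,0.2],[0,0,0]],[[0,0,0.2],[0,0,0]],[[0,0,0],[0,0,0]],[[0,0,0],[0,0,0]]]'
python3 -m inch '[[[0,0,0.1],[0,0,0]],[[0,0,0],[0,0,0]]]'
```

```text
clock: 15.15
eef_pos: [0.6158, 0.2115, 0.0773]
ee_rot: [0.213, 0.977, 0.001, 0.001]
ft_force: [0.4, 0.4, -0.0]
opening: 0.0336
grip_force: 15.0
clock: 15.35
eef_pos: [0.6157, 0.2115, 0.0762]
ee_rot: [0.213, 0.977, 0.001, 0.001]
ft_force: [-0.8, 0.1, 3.8]
opening: 0.0342
grip_force: 17.4
```

Contact at 3.8 N; release with a longer opening wait.

```bash
python3 -m inch '[[[0,0,0],[0,0,0]],[[0,0,0],[0,0,0]],[[0,0,0],[0,0,0]],[[0,0,0],[0,0,0]],[[0,0,0],[0,0,0]]]' 0.69
python3 -m inch '[[[0,0,0],[0,0,0]],[[0,0,-2],[0,0,0]],[[0,0,-4],[0,0,0]],[[0,0,-4],[0,0,0]],[[0,0,-4],[0,0,0]]]'
python3 -c "
from h import *
plan(.45,.05,.2,-.43)"
```

```text
clock: 15.85
eef_pos: [0.6164, 0.2114, 0.077]
ee_rot: [0.214, 0.977, 0.001, 0.002]
ft_force: [-0.4, 1.8, 6.6]
opening: 0.0581
grip_force: 3.6
clock: 16.35
eef_pos: [0.6144, 0.2112, 0.2159]
ee_rot: [0.213, 0.977, -0.0, -0.0]
ft_force: [0.2, -0.2, -0.5]
opening: 0.0596
grip_force: 0.0
shift cm [  8.23 -21.5   -3.49] turn z 0.0 alt -3.141 q6 -0.93 tilt [-0.001 -0.    -1.   ]
```

```bash
python3 - <<'E'
from h import *
c=imaging.capture("top"); cv2.imwrite("pics/t2.png",c["image"][...,::-1])
for n in("red","yellow"):
    r=rect(c,n,.033,.022,.045); print(n,np.round(r,3)); plan(r[0],r[1],.15,r[2])
E
```

```text
red [ 5.92000e-01 -2.41000e-01 -4.35000e-01  1.01486e+02  3.58780e+01
  3.10000e-02]
shift cm [-16.49 -42.24   2.25] turn z 0.005 alt -3.137 q6 -0.93 tilt [ 0.011  0.002 -1.   ]
yellow [ 6.18000e-01 -1.74000e-01 -3.99000e-01  1.01409e+02  3.53300e+01
  3.20000e-02]
shift cm [-16.05 -35.1    2.29] turn z -0.031 alt 3.111 q6 -0.93 tilt [ 0.011  0.002 -1.   ]
```

View pics/t2.png

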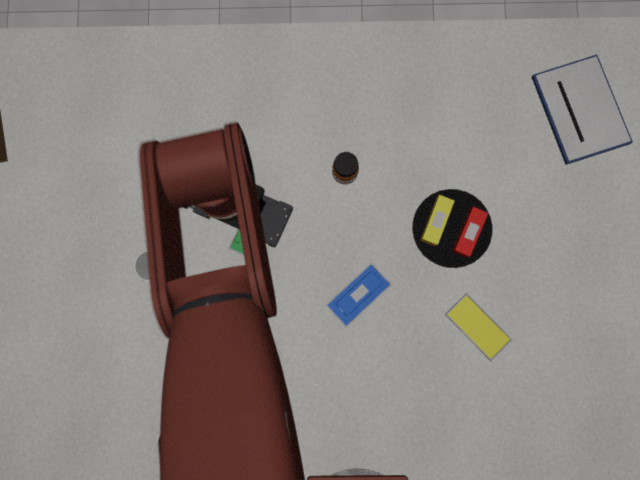

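```bash
python3 -m inch '[[[-1.2,-2.7,0],[0,0,0]],[[-1.2,-2.7,0],[0,0,0]],[[-1.2,-2.7,0],[0,0,0]],[[-1.2,-2.7,0],[0,0,0]],[[-1.2,-2.7,0],[0,0,0]]]' >/dev/null
python3 -m inch '[[[-1.2,-2.7,0],[0,0,0]],[[-1.2,-2.7,0],[0,0,0]],[[-1.2,-2.7,0],[0,0,0]],[[-1.2,-2.7,0],[0,0,0]],[[-1.2,-2.7,0],[0,0,0]]]' >/dev/null
python3 -m inch '[[[-1.2,-2.7,0],[0,0,0]],[[-1.2,-2.7,0],[0,0,0]],[[-1.6,-2.7,0],[0,0,-0.03]],[[0,0,0],[0,0,0]],[[0,0,0],[0,0,0]]]'
python3 - <<'E'
from h import *
plan(.618,-.174,.025,-.399)
c=imaging.capture("top"); cv2.imwrite("pics/t3.png",c["image"][...,::-1])
print(np.round(rect(c,"green",.031,.02,.045),4))
E
```

```text
clock: 17.9
eef_pos: [0.6137, -0.175, 0.2144]
ee_rot: [0.2, 0.98, 0.0, -0.0]
ft_force: [-0.5, 0.4, -0.4]
opening: 0.06
grip_force: 0.0
shift cm [-0.36  0.26 13.84] turn z -0.003 alt 3.139 q6 -1.57 tilt [-0.     0.001 -1.   ]
[ 6.177000e-01  2.118000e-01 -4.357000e-01  1.006146e+02  3.603350e+01
  3.070000e-02]
```

```bash
python3 -m inch '[[[-0.4,0.3,3],[0,0,0]],[[0,0,4],[0,0,0]],[[0,0,4],[0,0,0]],[[0,0,2],[0,0,0]],[[0,0,0.6],[0,0,0]]]' 
python3 -m inch '[[[0,0,0],[0,0,0]],[[0,0,0],[0,0,0]],[[0,0,0],[0,0,0]],[[0,0,0],[0,0,0]],[[0,0,0],[0,0,0]]]' 0.2 15
python3 -m inch '[[[0,0,0],[0,0,0]],[[0,0,-1],[0,0,0]],[[0,0,-2],[0,0,0]],[[0,0,-4],[0,0,0]],[[0,0,-4],[0,0,0]]]'
python3 -c "
from h import *
plan(.397,-.256,.15,.757)"
```

```text
clock: 18.45
eef_pos: [0.6166, -0.1708, 0.0751]
ee_rot: [0.198, 0.98, 0.001, -0.003]
ft_force: [-7.3, 4.5, 13.2]
opening: 0.0603
grip_force: 7.4
clock: 18.95
eef_pos: [0.6198, -0.1737, 0.0803]
ee_rot: [0.199, 0.98, -0.0, 0.001]
ft_force: [-0.2, 0.2, 5.6]
opening: 0.034
grip_force: 15.0
clock: 19.45
eef_pos: [0.6178, -0.1729, 0.189]
ee_rot: [0.199, 0.98, 0.0, -0.001]
ft_force: [0.8, -0.3, -0.4]
opening: 0.0338
grip_force: 15.0
shift cm [ 17.11 -16.25  -1.15] turn z -1.157 alt 1.985 q6 -1.57 tilt [-0.003  0.001 -1.   ]
```

```bash
python3 -m inch '[[[2.1,-2,-0.2],[0,0,0]],[[2.1,-2,-0.2],[0,0,0]],[[2.1,-2,-0.2],[0,0,0]],[[2.1,-2,-0.2],[0,0,0]],[[2.1,-2,0],[0,0,0]]]' >/dev/null
python3 -m inch '[[[2.1,-2,0],[0,0,0]],[[2.1,-2,0],[0,0,0]],[[2.4,-2.2,0],[0,0,0]],[[0,0,0],[0,0,0.1]],[[0,0,0],[0,0,0.13]]]' >/dev/null
python3 -m inch '[[[0,0,0],[0,0,0.13]],[[0,0,0],[0,0,0.13]],[[0,0,0],[0,0,0.13]],[[0,0,0],[0,0,0.13]],[[0,0,0],[0,0,0.13]]]' >/dev/null
python3 -m inch '[[[0,0,0],[0,0,0.13]],[[0,0,0],[0,0,0.13]],[[0,0,0],[0,0,0.13]],[[0,0,0],[0,0,0.13]],[[0,0,0],[0,0,0.13]]]' >/dev/null
python3 -m inch '[[[0,0,0],[0,0,0.13]],[[0,0,0],[0,0,0.13]],[[0,0,0],[0,0,0.13]],[[0,0,0],[0,0,0.065]],[[0,0,0],[0,0,0]]]' >/dev/null
python3 -m inch '[[[0,0,0],[0,0,0]],[[0,0,0],[0,0,0]]]'
python3 -c "
from h import *
plan(.397,-.256,.028,.757)"
```

```text
clock: 22.15
eef_pos: [0.3982, -0.2559, 0.1969]
ee_rot: [0.929, 0.37, 0.0, 0.0]
ft_force: [-0.1, 0.7, -0.8]
opening: 0.0339
grip_force: 15.0
shift cm [-0.09 -0.08 11.79] turn z 0.001 alt -3.14 q6 0.07 tilt [ 0. -0. -1.]
```

```bash
python3 -m inch '[[[-0.1,-0.1,3],[0,0,0]],[[0,0,4],[0,0,0]],[[0,0,3],[0,0,0]],[[0,0,1.2],[0,0,0]],[[0,0,0.3],[0,0,0]]]' >/dev/null
python3 -m inch '[[[0,0,0.2],[0,0,0]],[[0,0,0.1],[0,0,0]],[[0,0,0],[0,0,0]],[[0,0,0],[0,0,0]]]'
python3 -m inch '[[[0,0,0.1],[0,0,0]],[[0,0,0],[0,0,0]]]'
```

```text
clock: 23.05
eef_pos: [0.3975, -0.2564, 0.0798]
ee_rot: [0.929, 0.369, 0.0, 0.001]
ft_force: [0.8, -0.2, 0.1]
opening: 0.0341
grip_force: 15.0
clock: 23.25
eef_pos: [0.3973, -0.2563, 0.0783]
ee_rot: [0.929, 0.369, 0.0, 0.001]
ft_force: [-0.1, 0.2, 3.0]
opening: 0.0338
grip_force: 15.0
```

```bash
python3 -m inch '[[[0,0,0],[0,0,0]],[[0,0,0],[0,0,0]],[[0,0,0],[0,0,0]],[[0,0,0],[0,0,0]],[[0,0,0],[0,0,0]]]' 0.69
python3 -m inch '[[[0,0,0],[0,0,0]],[[0,0,-2],[0,0,0]],[[0,0,-4],[0,0,0]],[[0,0,-4],[0,0,0]],[[0,0,-4],[0,0,0]]]'
python3 -c "
from h import *
plan(.592,-.241,.15,-.42)"
```

```text
clock: 23.75
eef_pos: [0.3968, -0.2559, 0.0776]
ee_rot: [0.929, 0.369, -0.0, -0.0]
ft_force: [-0.9, 0.6, 0.0]
opening: 0.0586
grip_force: 0.0
clock: 24.25
eef_pos: [0.3965, -0.2556, 0.219]
ee_rot: [0.929, 0.369, -0.0, -0.0]
ft_force: [1.3, -0.7, 0.3]
opening: 0.0601
grip_force: 0.0
shift cm [15.22 12.36  1.8 ] turn z 1.177 alt -1.965 q6 0.07 tilt [-0.  0. -1.]
```

```bash
python3 -m inch '[[[2.5,2.1,0],[0,0,0]],[[2.5,2.1,0],[0,0,0]],[[2.5,2.1,0],[0,0,0]],[[2.5,2.1,0],[0,0,0]],[[2.5,2.1,0],[0,0,0]]]' >/dev/null
python3 -m inch '[[[2.7,1.9,0],[0,0,0]],[[0,0,0],[0,0,-0.13]],[[0,0,0],[0,0,-0.13]],[[0,0,0],[0,0,-0.13]],[[0,0,0],[0,0,-0.13]]]' >/dev/null
python3 -m inch '[[[0,0,0],[0,0,-0.13]],[[0,0,0],[0,0,-0.13]],[[0,0,0],[0,0,-0.13]],[[0,0,0],[0,0,-0.13]],[[0,0,0],[0,0,-0.13]]]' >/dev/null
python3 -m inch '[[[0,0,0],[0,0,-0.13]],[[0,0,0],[0,0,-0.13]],[[0,0,0],[0,0,-0.13]],[[0,0,0],[0,0,-0.13]],[[0,0,0],[0,0,-0.13]]]' >/dev/null
python3 -m inch '[[[0,0,0],[0,0,-0.13]],[[0,0,0],[0,0,0]],[[0,0,0],[0,0,0]]]'
python3 -c "
from h import *
plan(.592,-.241,.028,-.42)"
```

```text
clock: 26.55
eef_pos: [0.5924, -0.2416, 0.2176]
ee_rot: [0.217, 0.976, 0.0, -0.0]
ft_force: [0.4, 0.5, 0.1]
opening: 0.0601
grip_force: 0.0
shift cm [ 0.06  0.04 13.86] turn z -0.018 alt 3.123 q6 -1.64 tilt [-0.  0. -1.]
```

```bash
python3 -m inch '[[[0,0,3],[0,0,-0.02]],[[0,0,4],[0,0,0]],[[0,0,4],[0,0,0]],[[0,0,2],[0,0,0]],[[0,0,0.7],[0,0,0]]]' 
python3 -m inch '[[[0,0,0],[0,0,0]],[[0,0,0],[0,0,0]],[[0,0,0],[0,0,0]],[[0,0,0],[0,0,0]],[[0,0,0],[0,0,0]]]' 0.2 15
python3 -m inch '[[[0,0,0],[0,0,0]],[[0,0,-1],[0,0,0]],[[0,0,-2],[0,0,0]],[[0,0,-4],[0,0,0]],[[0,0,-5],[0,0,0]]]'
python3 -c "
from h import *
plan(.415,.274,.15,-.838)"
```

```text
clock: 27.05
eef_pos: [0.5905, -0.2406, 0.0772]
ee_rot: [0.207, 0.978, 0.001, -0.003]
ft_force: [-0.3, 0.4, 0.4]
opening: 0.0602
grip_force: 0.0
clock: 27.55
eef_pos: [0.5934, -0.2423, 0.0825]
ee_rot: [0.206, 0.979, -0.0, 0.001]
ft_force: [-0.6, -0.3, 5.0]
opening: 0.0341
grip_force: 15.0
clock: 28.05
eef_pos: [0.5907, -0.2407, 0.1995]
ee_rot: [0.206, 0.979, 0.001, -0.003]
ft_force: [0.1, -0.3, -0.4]
opening: 0.0338
grip_force: 15.0
shift cm [36.83 40.02  0.09] turn z 0.423 alt -2.718 q6 -1.67 tilt [-0.005  0.003 -1.   ]
```

```bash
python3 -m inch '[[[2.3,2.5,-0.4],[0,0,0]],[[2.3,2.5,-0.4],[0,0,0]],[[2.3,2.5,-0.4],[0,0,0]],[[2.3,2.5,0],[0,0,0]],[[2.3,2.5,0],[0,0,0]]]' >/dev/null
python3 -m inch '[[[2.3,2.5,0],[0,0,0]],[[2.3,2.5,0],[0,0,0]],[[2.3,2.5,0],[0,0,0]],[[2.3,2.5,0],[0,0,0]],[[2.3,2.5,0],[0,0,0]]]' >/dev/null
python3 -m inch '[[[2.3,2.5,0],[0,0,0]],[[2.3,2.5,0],[0,0,0]],[[2.3,2.5,0],[0,0,0]],[[2.3,2.5,0],[0,0,0]],[[2.3,2.5,0],[0,0,0]]]' >/dev/null
python3 -m inch '[[[2.3,2.5,0],[0,0,0]],[[0,0,0],[0,0,0.11]],[[0,0,0],[0,0,0.11]],[[0,0,0],[0,0,0.1]],[[0,0,0],[0,0,0.1]]]' >/dev/null
python3 -m inch '[[[0,0,0],[0,0,0]],[[0,0,0],[0,0,0]]]'
python3 - <<'E'
from h import *
plan(.415,.274,.028,-.838)
c=imaging.capture("top"); cv2.imwrite("pics/t4.png",c["image"][...,::-1])
for n in("yellow","blue"): print(n,np.round(rect(c,n,.031,.02,.045),4))
E
```

```text
clock: 30.25
eef_pos: [0.4168, 0.2726, 0.2129]
ee_rot: [0.404, 0.915, 0.0, -0.0]
ft_force: [0.9, -0.9, -1.2]
opening: 0.0339
grip_force: 15.0
shift cm [ 0.22 -0.04 13.39] turn z 0.006 alt -3.136 q6 -0.32 tilt [-0.  0. -1.]
yellow [ 3.989000e-01 -2.517000e-01  7.580000e-01  1.018027e+02  3.480800e+01
  2.810000e-02]
blue [ 4.69500e-01 -8.10000e-03 -8.41300e-01  9.98986e+01  3.44691e+01
  3.10000e-02]
```

```bash
python3 -m inch '[[[0.2,0,3],[0,0,0]],[[0,0,4],[0,0,0]],[[0,0,4],[0,0,0]],[[0,0,1.5],[0,0,0]],[[0,0,0.5],[0,0,0]]]' >/dev/null
python3 -m inch '[[[0,0,0.2],[0,0,0]],[[0,0,0],[0,0,0]],[[0,0,0],[0,0,0]],[[0,0,0],[0,0,0]]]'
python3 -m inch '[[[0,0,0.1],[0,0,0]],[[0,0,0],[0,0,0]]]'
```

```text
clock: 31.2
eef_pos: [0.4164, 0.2745, 0.0819]
ee_rot: [0.405, 0.914, 0.001, 0.001]
ft_force: [0.5, 0.5, -1.3]
opening: 0.034
grip_force: 15.0
clock: 31.4
eef_pos: [0.4161, 0.2744, 0.0804]
ee_rot: [0.405, 0.914, 0.001, 0.001]
ft_force: [0.1, 0.4, 2.1]
opening: 0.034
grip_force: 15.0
```

```bash
python3 -m inch '[[[0,0,0.1],[0,0,0]],[[0,0,0],[0,0,0]],[[0,0,0],[0,0,0]]]'
python3 -m inch '[[[0,0,0],[0,0,0]],[[0,0,0],[0,0,0]],[[0,0,0],[0,0,0]],[[0,0,0],[0,0,0]],[[0,0,0],[0,0,0]]]' 0.69
python3 -m inch '[[[0,0,0],[0,0,0]],[[0,0,-2],[0,0,0]],[[0,0,-4],[0,0,0]],[[0,0,-4],[0,0,0]],[[0,0,-4],[0,0,0]]]'
python3 -c "
from h import *
plan(.46,-.13,.18,-.8)"
```

```text
clock: 31.7
eef_pos: [0.4162, 0.2745, 0.0802]
ee_rot: [0.405, 0.914, 0.0, 0.0]
ft_force: [-3.0, -0.7, 11.2]
opening: 0.034
grip_force: 15.0
clock: 32.2
eef_pos: [0.4154, 0.2741, 0.0785]
ee_rot: [0.405, 0.914, -0.0, -0.0]
ft_force: [-0.7, -0.1, 0.9]
opening: 0.059
grip_force: 0.0
clock: 32.7
eef_pos: [0.4152, 0.274, 0.22]
ee_rot: [0.405, 0.914, -0.0, -0.0]
ft_force: [0.6, 0.1, -0.1]
opening: 0.06
grip_force: 0.0
shift cm [-32.95 -23.8   -1.09] turn z -0.035 alt 3.107 q6 -0.31 tilt [-0.001 -0.    -1.   ]
```

```bash
python3 -m inch '[[[-3,-2.2,0],[0,0,0]],[[-3,-2.2,0],[0,0,0]],[[-3,-2.2,0],[0,0,0]],[[-3,-2.2,0],[0,0,0]],[[-3,-2.2,0],[0,0,0]]]' >/dev/null
python3 -m inch '[[[-3,-2.2,0],[0,0,0]],[[-3,-2.2,0],[0,0,0]],[[-3,-2.2,0],[0,0,0]],[[-3,-2.2,0],[0,0,0]],[[0,0,0],[0,0,0]]]'
python3 - <<'E'
from h import *
c=imaging.capture("top"); cv2.imwrite("pics/t5.png",c["image"][...,::-1])
for n in("red","green","yellow","blue"): 
  try: print(n,np.round(rect(c,n,.031,.02,.045),4))
  except Exception: print(n,"hidden")
E
```

```text
clock: 33.7
eef_pos: [0.4505, -0.0625, 0.2191]
ee_rot: [0.407, 0.913, -0.001, 0.001]
ft_force: [0.1, 1.4, 0.0]
opening: 0.0601
grip_force: 0.0
red [ 4.165000e-01  2.764000e-01 -8.382000e-01  1.006212e+02  3.506040e+01
  3.030000e-02]
green [ 6.180000e-01  2.120000e-01 -4.324000e-01  1.002082e+02  3.515130e+01
  3.090000e-02]
yellow [ 3.79600e-01 -2.70100e-01  7.58000e-01  4.85452e+01  3.45815e+01
  3.05000e-02]
blue [ 4.54700e-01  8.30000e-03 -8.54600e-01  5.60627e+01  3.43604e+01
  3.10000e-02]
```

View pics/t5.png

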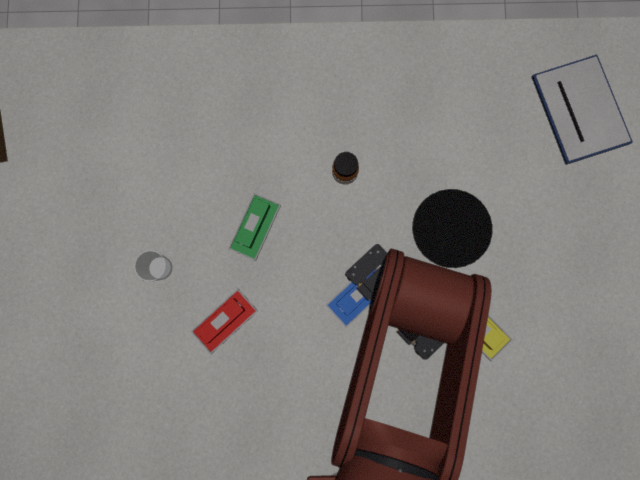

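All four cases lie level in their trays: red (224,321), green (255,226), and the partly hidden blue and yellow, which were measured centred earlier. The jar (345,167) and beaker (152,265) haven't moved. Handing in.

```bash
python3 -m inch '[[[0,0,0],[0,0,0]],[[0,0,0],[0,0,0]]]' >/dev/null; python3 -c "
from bench import order
print(order.sign_off())"
```

```text
the job is handed in; nothing more can be done
None
```

I put all four cases into the trays of their own colour, lid up and within about 5 mm of each tray's centre by the top camera. The jar and beaker did not move, and I handed the job in at about 34 s; sign-off gave no verdict.

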